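# Hang the guard door on the board trimmer

### The job

Take the grey guard door from its sloping stand, hang it on the trimmer by lowering both hinge knuckles onto the two hinge pins together until it is fully down, and leave it closed, in line with the trimmer's front and let go. Feel your way on gently, without forcing the door against the trimmer, and leave the other things on the mat alone.

Things in the scene. Friction and masses are not known exactly. Their poses are not given: they have to be found in the camera images.
- door_center (a point): Centre of the loose guard door: flat grey steel panel with black louvre slots, 10 mm thick (own x), 140 mm wide (own y), 140 mm high (own z, up when hung), about 0.4 kg; the top edge is 70 mm from this point. Two dark hinge knuckles stand off its -y edge. When the door is hung and closed its axes are parallel to the trimmer's and its lower edge is 35 mm above the table.
- door_low (a point): Centre of the lower end of the door's lower knuckle, 83 mm to -y and 58 mm below door_center. Both knuckles are tubes along the door's z on one axis, open at both ends, 22 mm long, 26 mm outside, bore 13 mm. Axes as the door.
- door_up (a point): Centre of the lower end of the door's upper knuckle, 88 mm above door_low on the same axis. The upper hinge arm must come between the two knuckles, so the door comes in from the front or side, a little raised, and is then lowered. Axes as the door.
- stand: Fixed wooden stand holding the door at first, leaning 30 degrees from vertical, its top towards the stand's +x (away from the robot). The lower edge stands in a trough with a 12 mm lip on the robot's side; the +x face rests on two 14 mm wide rails 50 mm either side of the middle that end 40 mm short of the top edge. It slides out along its own z. Origin on the table under the trough, z up.
- trimmer: Fixed grey board trimmer, 200 x 275 mm base. Origin on the table under the middle of the closed door; z up, x out of its open front. Hinge post at y = -130 mm, 165 mm high. Stop post behind the closed door at y = 50 to 80 mm, front face at x = -16 mm, 120 mm high. Motor housing 120 mm high from x = -85 mm back, cutter wheel in front of it to x = -69 mm.
- pins_mid (a point): On the trimmer, the middle of the range of the lower pin's shoulder centre: x = 0, y = -83, z = 47 mm in the trimmer's frame, same axes. The real pin axis stands up to 7.5 mm off this point either way along x only (hinge plate clamped in a slot); this shift is not in the reading and must be felt or seen. It is the same for both pins.
- pins_mid_up (a point): The same for the upper pin, 88 mm higher. Pins: steel, upright, 10 mm diameter, 18 mm long, the last 3 mm tapered to 8 mm, on flat 20 mm round shoulders on 10 mm thick arms reaching to +y from the hinge plate. A knuckle is fully down when its lower end rests on the shoulder. The hung door turns freely and stays where it is left.
- spray_can_c (a point): Bystander: centre of an upright white can, 54 mm diameter, 150 mm high, loose on the mat.
- tape_roll_c (a point): Bystander: centre of a brown ring of tape lying flat, 90 mm outside diameter, 25 mm high, loose.
- board_offcuts_c (a point): Bystander: centre of a white block of board offcuts, 90 x 130 x 35 mm, loose.
There are look-alikes about, which are no part of the job. Of the things shaped like the part that bears door_center, the grey one is meant.

How it is judged (in metres and radians):
At the end, for the whole second after the job is handed in: Both knuckles are fully down on the shoulders of their pins (lower ends within 3 mm of the shoulder heights, within the pins' slot range, 10 mm along x and 4 mm along y), the door is upright and closed within 10 degrees of the trimmer's front line, let go and at rest (z of door_low in the frame of trimmer between 0.044 and 0.05 m and z of door_up in the frame of trimmer between 0.132 and 0.138 m and x of door_low in the frame of trimmer between -0.01 and 0.01 m and y of door_low in the frame of trimmer between -0.087 and -0.079 m and angle between door_center's own z axis and vertical below 0.06 rad and angle between the x axis of door_center and the x axis of trimmer, either way round below 0.17 rad and y of door_center in the frame of trimmer above -0.02 m and contact force between each of the arm, the fingers and door below 0.1 N and linear speed of door below 0.02 m/s); the robot touches nothing.
It fails at once if the door is forced against the trimmer (over 60 N) (contact force between door and trimmer above 60 N).
It fails at once if the spray can is moved over 30 mm (distance of spray_can_c from where it was at the start of the episode above 0.03 m).
It fails at once if the tape roll is moved over 30 mm (distance of tape_roll_c from where it was at the start of the episode above 0.03 m).
It fails at once if the board offcuts are moved over 30 mm (distance of board_offcuts_c from where it was at the start of the episode above 0.03 m).
It also fails if it takes over 54 s, if anything falls off the work surface, if the arm or the gripper's body presses on something with over 40 N, if the wrist force passes 120 N, or if a joint passes its speed limit or range.

### The arm

A 6-joint arm with a two-finger parallel gripper is mounted at the origin on the work surface. World frame = base frame: x ahead of the robot, y to its left, z up, the work surface at z = 0. Lengths are in mm, angles in rad, forces in N, time in s.
With the tool pointing down it reaches from about 350 to 875 mm from the base axis. Payload 4.2 kg.
Tool frame: the origin (TCP) lies on the centre line of the jaws, within the pads' length; the fingertips stand 19 mm ahead of it and the grasp point (between the pads) is the TCP; z points along the fingers, y is the line along which they close (so a half turn about z gives the same grasp; the last joint's range is limited). The gripper opens to 87 mm and grips with 3 to 60 N. Pads are 19 mm wide; open, the fingers measure 117 mm over their backs; the gripper's body (75 mm by 190 mm) begins 51 mm behind the grasp point.
Start: joints at [-1.003, 0.385, 0.008, 0, -1.194, -0.259], TCP at [189.963, -595.41, 241.55] pointing down, gripper open.
Joint ranges: [-3.14, 3.14], [-1.21, 2.06], [-1.07, 1.41], [-3.16, 2.05], [-2.99, -0.16], [-3.1, 3.1]. Speed limits (rad/s): [2.79, 2.79, 3.14, 3.14, 3.14, 3.14].

### API

Orientations are given as [roll, pitch, yaw] about the fixed x, y, z axes, in that order (R = Rz(yaw) Ry(pitch) Rx(roll)).
In Python, from rig import sensors, get_image, camera_model, job gives the robot as it stands.
- The arm moves only by the tool step_arm, never from a script. Its argument "rows" is a list of rows, each a list of 3 entries, a list of its own where there are three numbers: the opening, from 0 (shut) to 1 (fully open), then the shift along the tool's x, y, z in cm, then the turn about the tool's z in degrees. In form: [[fingers, [x, y, z], turn], ...]. A call has 1 to 20 rows; each row shifts and turns the commanded pose from where the row before left it, along the tool's axes as they then stand; what a row does not reach is not made up. A row lasts 1/8 s, in which the tool goes at most 62.5 mm and 10.7 degrees, less where a joint would pass 70% of its speed; a pose out of reach is approached as far as the arm can. A call with a gripper value outside its range is refused whole. The fingers move at their own pace and stop on an object; "grip_force" is the grip in N (left out, the last holds). Time passes only in rows, so rows that do not move let the fingers close. It gives the time, the measured TCP pose, the force, the opening and the grip force at its end, in the units of the state.
- sensors.sense(): the state, without advancing time (a new reading comes with each control period).
- get_image(name): name is "side" or "top"; returns (picture, depth): 420x560x3 uint8, blue, green, red; 420x560 float32, mm along the optical axis (not along the pixel's ray), 0 where there is no reading.
- camera_model(name): a dict with "intrinsics" (3x3 intrinsics, pixels), "k1" (the pictures are not rectified: a ray, as slopes to the right and down, at radius r is drawn at 1 + k1 r^2 times it, then the intrinsics apply), "R" (3x3) and "t" (3): a world point X has camera coordinates R X + t. Camera axes: x right, y down, z forward; pixel columns grow to the right and rows downward; lengths in mm; the calibration is good to about 2 mm. A picture is of the moment at which its call begins. camera_model takes no time and is no camera call.
- job.job_done(): hands the job in; it is judged then, once.
The state is a dict: "time_s": time; "q": joint angles; "qvel": joint speeds; "joint_torque": joint torques, N m; "tcp_pos": TCP position; "tcp_rot": TCP orientation; "ft_force": force on the tool from outside, world axes, zero at the start; "moment": the same for the moment, N m; "opening": opening from 0.0 (shut) to 1.0 (fully open); "gripper_force": force on a finger pad.
Only numpy, scipy, OpenCV 4.12 (cv2) and the standard library are available. Lean on these libraries where they do the work, as an engineer would, in place of code of your own. Each camera call takes 0.05 s, during which the arm holds its last target. There are 200 camera calls.

## Working session

There is one attempt and no reset: what is moved stays moved. The work goes in short steps, Python scripts to look and compute and a tool call to move; the robot and the scene stay as the last step left them, time stands still between calls to the robot, and variables do not carry over. Pictures are saved under pics/ and viewed, at most 10 in all, crops included, and the job is handed in when it is done.

Besides the shell and the picture viewer there is one more tool, called after "Request:" by a JSON object that holds its "api" and its "payload", one argument or row to a line. step_arm: Moves the arm, as the interface text tells. Its arguments: {"type":"object","properties":{"rows":{"type":"array"},"grip_force":{"type":"number"}},"required":["rows"]}

```bash
mkdir -p pics; ls
cat > h.py <<'E'
import numpy as np,cv2
from rig import sensors,get_image,camera_model,job
from scipy.spatial.transform import Rotation as Ro
def cloud(name):
    im,d=get_image(name);m=camera_model(name)
    K=np.array(m["intrinsics"]);R=np.array(m["R"]);t=np.array(m["t"])
    h,w=d.shape;u,v=np.meshgrid(np.arange(w),np.arange(h))
    x=(u-K[0,2])/K[0,0];y=(v-K[1,2])/K[1,1];a,b=x.copy(),y.copy()
    for _ in range(8):
        s=1+m["k1"]*(a*a+b*b);a,b=x/s,y/s
    P=np.stack([a*d,b*d,d],-1)
    W=(P-t)@R
    W[d==0]=np.nan
    return im,W
E
python3 - <<'E'
from h import *
for n in("side","top"):
    im,W=cloud(n);cv2.imwrite(f"pics/{n}.png",im);np.savez(f"{n}.npz",im=im,W=W)
    m=camera_model(n);print(n,-np.array(m["R"]).T@np.array(m["t"]),m["k1"],m["intrinsics"])
print(sensors.sense())
E
```

```text
pics
side [4.86825244e-02 5.65495931e+02 6.65931429e+02] -0.0037459260034362085 [[431.52085253   0.         281.17442816]
 [  0.         431.52085253 207.85554023]
 [  0.           0.           1.        ]]
top [ 423.93909769  -44.63488297 1187.9238169 ] -0.023950691157473877 [[461.85019009   0.         278.55254787]
 [  0.         461.85019009 211.91999233]
 [  0.           0.           1.        ]]
{'time_s': 0.1, 'q': array([-1.00339988e+00,  3.85477484e-01,  6.74811414e-03, -3.96065799e-04,
       -1.19399673e+00, -2.58616719e-01]), 'qvel': array([-1.83663297e-03, -2.01723805e-03,  2.75197429e-03,  2.67980731e-03,
       -2.72378433e-04,  1.06329433e-05]), 'joint_torque': array([ 1.64498233e-04, -3.91689956e+01,  1.87934321e+01,  4.23190936e+00,
        1.34394562e-02, -7.98349265e-05]), 'tcp_pos': array([ 189.79944687, -594.95682255,  240.57041559]), 'tcp_rot': array([ 3.13963292e+00, -1.37772975e-04, -2.83295887e+00]), 'ft_force': array([-0.58185541, -0.24916399,  0.03396413]), 'moment': array([-0.06266376, -0.00697347, -0.02113714]), 'gripper_force': 0.0, 'opening': 0.996867000601739}
```

View pics/side.png

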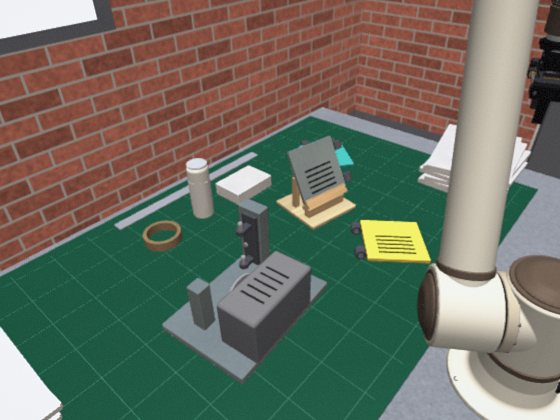

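View pics/top.png

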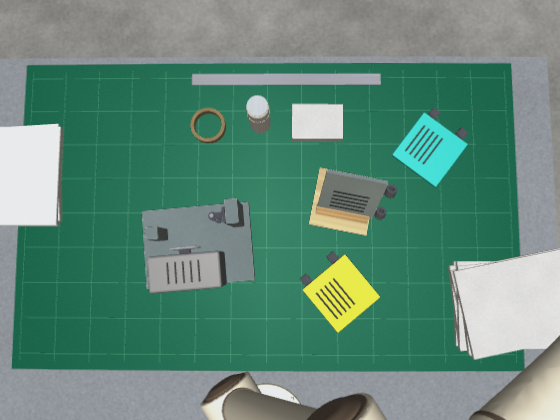

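The top view shows three door-shaped things: grey at (350,193) on the wooden stand, yellow at (341,293) and cyan at (430,149), both flat. I choose the grey one. The trimmer is at about (198,247), with its hinge post at (233,211) and stop post at (152,233). Next I take close crops and measure.

Run:
```python
from h import *
s=np.load("side.npz");t=np.load("top.npz")
a=cv2.resize(s["im"][130:230,260:380],None,fx=4,fy=4,interpolation=cv2.INTER_CUBIC)
b=cv2.resize(s["im"][190:290,220:300],None,fx=4,fy=4,interpolation=cv2.INTER_CUBIC)
cv2.imwrite("pics/c1.png",np.hstack([a,b]))
for n,d in(("side",s),("top",t)):
    W=d["W"];im=d["im"].astype(int)
    # door panel: fit plane
    sl=(slice(135,195),slice(290,345)) if n=="side" else (slice(168,218),slice(318,390))
    P=W[sl].reshape(-1,3);c=im[sl].reshape(-1,3)
    ok=(np.ptp(c,axis=1)<25)&(P[:,2]>20);P=P[ok]
    best=None;rng=np.random.default_rng(0)
    for _ in range(600):
        q=P[rng.choice(len(P),3,False)];nn=np.cross(q[1]-q[0],q[2]-q[0]);L=np.linalg.norm(nn)
        if L<200: continue
        nn/=L;k=abs((P-q[0])@nn)<2.5
        if best is None or k.sum()>best.sum():best=k
    Q=P[best];c0=Q.mean(0);nn=np.linalg.svd(Q-c0)[2][2];nn*=np.sign(nn[0])
    yy=np.cross([0,0,1],nn);yy/=np.linalg.norm(yy);zz=np.cross(nn,yy)
    e=(Q-c0)@np.stack([yy,zz]).T
    lo,hi=np.percentile(e,1,axis=0),np.percentile(e,99,axis=0)
    print(n,len(P),len(Q),"c",c0,"n",nn,"tilt",np.degrees(np.arcsin(nn[2])),"yaw",np.degrees(np.arctan2(nn[1],nn[0])),"ext",lo,hi,"ctr",c0+yy*(lo+hi)[0]/2+zz*(lo+hi)[1]/2)
# trimmer from top
W=t["W"];R=W[190:300,135:262].reshape(-1,3)
for lo,hi,l in((6,30,"base"),(110,128,"120top"),(155,180,"post")):
    P=R[(R[:,2]>lo)&(R[:,2]<hi)]
    if len(P)<3: print(l,len(P));continue
    r=cv2.minAreaRect(P[:,:2].astype(np.float32));print(l,len(P),r,np.median(P[:,2]))
for n,(u,v) in dict(can=(257,105),tape=(208,108),off=(317,121),knA=(390,191),knB=(380,213)).items():
    print(n,W[v,u])
```

```text
side 2352 1915 c [ 560.74871579 -201.59934168  113.84848114] n [ 0.84977312 -0.16816905 -0.49960465] tilt -29.97384738339568 yaw -11.19412413860817 ext [-73.56498585 -63.75087461] [67.40281872 60.78546996] ctr [ 559.42390151 -204.47800036  112.56408501]
top 2435 2107 c [ 564.11466128 -201.74754775  115.06735575] n [ 0.84883742 -0.16569252 -0.50201695] tilt -30.133530603112245 yaw -11.045212571080029 ext [-70.58637322 -70.04174975] [69.98826847 62.03019043] ctr [ 562.08364904 -201.65579194  111.60292605]
base 5028 ((452.516845703125, 173.67709350585938), (272.1786804199219, 316.00299072265625), 0.518461287021637) 19.590728337444816
120top 2906 ((438.6281433105469, 165.93829345703125), (192.71278381347656, 225.9192352294922), 5.163336277008057) 119.32877959926574
post 363 ((518.934326171875, 91.60232543945312), (55.79215621948242, 63.340354919433594), 5.529829978942871) 164.32714346590828
can [765.72087336  19.16609489 150.50344906]
tape [797.41270621 152.81180107  31.4293667 ]
off [ 761.91861077 -127.36139423   33.56095881]
knA [ 565.17513851 -282.20893633  154.10127283]
knB [ 521.71837265 -273.61741791   82.53344537]
```

View pics/c1.png

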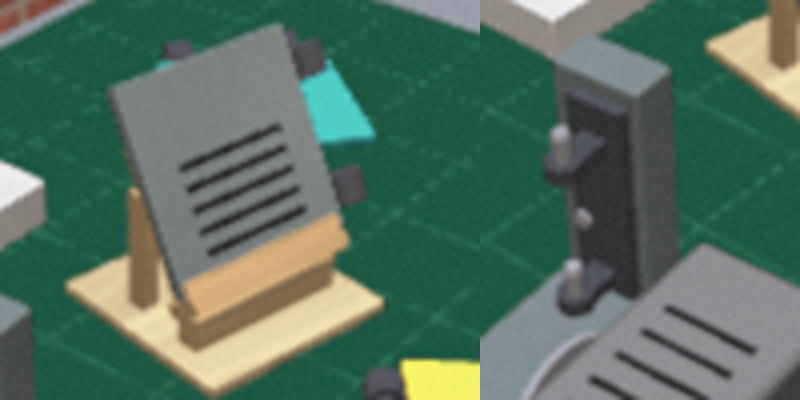

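The crop shows the grey louvred door in the wooden stand, with its knuckles on its right (-y) side. The pin tips on the hinge plate are at about side pixels (240,222) upper and (243,256) lower. Now I fit the trimmer pose and work out the pins and the grasp.

```bash
cat >> h.py <<'E'
def ray(name,u,v):
    m=camera_model(name);K=np.array(m["intrinsics"]);R=np.array(m["R"]);t=np.array(m["t"])
    x,y=(u-K[0,2])/K[0,0],(v-K[1,2])/K[1,1];a,b=x,y
    for _ in range(8):
        s=1+m["k1"]*(a*a+b*b);a,b=x/s,y/s
    return -R.T@t,R.T@np.array([a,b,1.])
def atz(name,u,v,z):
    o,d=ray(name,u,v);return o+d*(z-o[2])/d[2]
def proj(name,X):
    m=camera_model(name);p=np.array(m["R"])@X+np.array(m["t"]);a,b=p[0]/p[2],p[1]/p[2]
    s=1+m["k1"]*(a*a+b*b);K=np.array(m["intrinsics"]);return K[0,0]*a*s+K[0,2],K[1,1]*b*s+K[1,2]
E
python3 - <<'E'
from h import *
for n,roi in(("top",(slice(190,300),slice(135,262))),("side",(slice(190,375),slice(160,330)))):
    W=np.load(n+".npz")["W"];full=np.zeros(W.shape[:2],bool);full[roi]=1
    for z,l in((120,"h120"),(165,"post")):
        M=(full&(abs(W[...,2]-z)<3)).astype(np.uint8)
        k,lab,st,_=cv2.connectedComponentsWithStats(M,connectivity=4)
        for i in range(1,k):
            if st[i,4]<25: continue
            P=W[lab==i];r=cv2.minAreaRect(P[:,:2].astype(np.float32))
            print(n,l,st[i],np.round(r[0],1),np.round(r[1],1),round(r[2],2),"z",np.median(P[:,2]).round(1))
    # hinge-level horizontal base
for p,z in(((240,222),153),((243.3,255.5),65)): print("pin",atz("side",*p,z))
E
```

```text
top h120 [145 226  13  14 131] [472.6 266.4] [29.2 28.7] 5.72 z 119.6
top h120 [ 147  251   74   42 2226] [383.1 188.2] [ 84.1 169.5] 5.25 z 119.6
top post [224 198  15  26 292] [520.5  75.2] [55.6 29.6] 4.62 z 164.7
side h120 [250 227  16   6  34] [494.1  84.6] [31.1 11.2] 54.8 z 119.9
side h120 [ 218  251   93   75 3217] [378.4 186. ] [ 84.1 168.2] 5.14 z 119.4
side h120 [187 278  22  16 213] [468.4 264.3] [30.9 29.4] 3.54 z 119.2
side post [239 198  29  16 235] [516.5  73.1] [54.5 31.4] 5.99 z 164.3
pin [507.83884484 118.77036296 153.        ]
pin [507.91857122 118.30075043  65.        ]
```

Request:
{"api": "step_arm", "payload": {
  "rows": [
    [1, [0, 0, 0], -10.2],
    [1, [0, 0, 0], -10.2],
    [1, [0, 0, 0], -10.2],
    [1, [0, 0, 0], -10.2],
    [1, [0, 0, 0], -10.2],
    [1, [0, 0, 0], -10.2],
    [1, [0, 0, 0], 0]
  ]
}}

```text
time_s: 0.98
tcp_pos: [189.9, -595.1, 241.0]
tcp_rot: [3.141, 0.001, -1.767]
ft_force: [0.3, -1.5, 0.2]
opening: 1.004
gripper_force: 0.0
```

Request:
{"api": "step_arm", "payload": {
  "rows": [
    [1, [-1.5, -1, 0], 0],
    [1, [-3.2, -2.2, 0], 0],
    [1, [-3.2, -2.2, 0], 0],
    [1, [-3.2, -2.2, 0], 0],
    [1, [-3.2, -2.2, 0], 0],
    [1, [-3.2, -2.2, 0], 0],
    [1, [-3.2, -2.2, 0], 0],
    [1, [-3.2, -2.2, 0], 0],
    [1, [-3.2, -2.2, 0], 0],
    [1, [-3.2, -2.2, 0], 0],
    [1, [-3.2, -2.2, 0], 0],
    [1, [-3.2, -2.2, 0], 0],
    [1, [-3.2, -2.2, 0], 0],
    [1, [-3.2, -2.2, 0], 0],
    [1, [-2.7, -1.9, 0], 0],
    [1, [0, 0, 0], 0],
    [1, [0, 0, 0], 0]
  ]
}}

```text
time_s: 3.1
tcp_pos: [586.8, -206.1, 241.4]
tcp_rot: [3.141, 0.0, -1.765]
ft_force: [-0.5, 0.2, -1.2]
opening: 1.0
gripper_force: 0.0
```

Request:
{"api": "step_arm", "payload": {
  "rows": [
    [1, [0, 0, 2], 0],
    [1, [0, 0, 2.2], 0],
    [1, [0, 0, 2], 0],
    [1, [0, 0, 1.4], 0],
    [1, [0, 0, 1], 0],
    [1, [0, 0, 0], 0]
  ]
}}

```text
time_s: 3.85
tcp_pos: [586.9, -206.8, 155.1]
tcp_rot: [3.14, -0.0, -1.765]
ft_force: [-0.0, -0.7, -0.1]
opening: 0.998
gripper_force: 0.0
```

Request:
{"api": "step_arm", "payload": {
  "grip_force": 12,
  "rows": [
    [0.5, [0, 0, 0], 0],
    [0.3, [0, 0, 0], 0],
    [0, [0, 0, 0], 0],
    [0, [0, 0, 0], 0],
    [0, [0, 0, 0], 0],
    [0, [0, 0, 0], 0],
    [0, [0, 0, 0], 0]
  ]
}}

```text
time_s: 4.72
tcp_pos: [587.2, -206.7, 155.5]
tcp_rot: [3.141, -0.0, -1.765]
ft_force: [0.0, 0.8, 0.7]
opening: 0.292
gripper_force: 10.6
```

Run:
```python
from h import *
im,W=cloud("side");cv2.imwrite("pics/g1.png",cv2.resize(im[90:240,230:400],None,fx=3.5,fy=3.5))
s=sensors.sense();print(s["tcp_pos"],s["opening"],s["gripper_force"],s["ft_force"],s["moment"])
```

```text
[ 587.10909862 -206.67145947  155.63294773] 0.2913712040158307 10.403157155960798 [-0.11539609 -0.44466205  1.54456924] [ 0.26837749  0.4253553  -0.06024722]
```

View pics/g1.png

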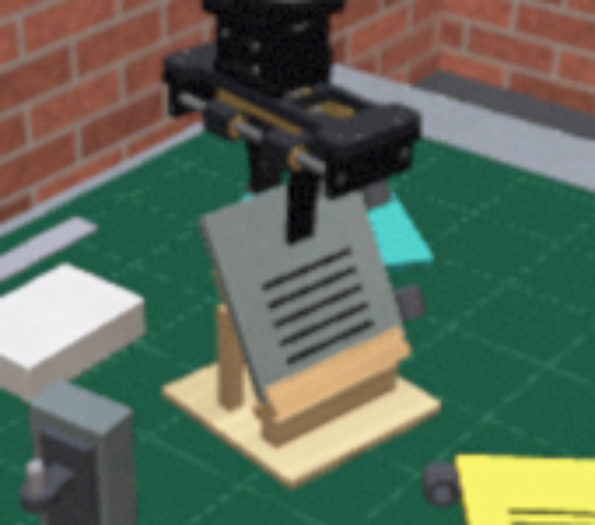

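The fingers straddle the top edge at mid-width (crop pixel (300,220)). The gap is about 25 mm, as predicted for the leaning panel. Now I slide it out along its own z, then squeeze it upright.

Request:
{"api": "step_arm", "payload": {
  "grip_force": 15,
  "rows": [
    [0, [0, -0.15, -0.26], 0],
    [0, [0, -0.25, -0.43], 0],
    [0, [0, -0.3, -0.52], 0],
    [0, [0, -0.3, -0.52], 0],
    [0, [0, -0.3, -0.52], 0],
    [0, [0, -0.3, -0.52], 0],
    [0, [0, -0.3, -0.52], 0],
    [0, [0, -0.3, -0.52], 0],
    [0, [0, -0.3, -0.52], 0],
    [0, [0, 0, 0], 0]
  ]
}}

```text
time_s: 6.02
tcp_pos: [611.3, -211.5, 199.0]
tcp_rot: [3.14, -0.0, -1.765]
ft_force: [-5.0, 1.7, -1.2]
opening: 0.285
gripper_force: 15.5
```

Request:
{"api": "step_arm", "payload": {
  "grip_force": 30,
  "rows": [
    [0, [0, -0.2, -0.52], 0],
    [0, [0, -0.2, -0.52], 0],
    [0, [0, -0.2, -0.6], 0],
    [0, [0, 0, -0.6], 0],
    [0, [0, 0, -0.6], 0],
    [0, [0, 0, -0.6], 0],
    [0, [0, 0, -0.6], 0],
    [0, [0, 0, -0.6], 0],
    [0, [0, 0, 0], 0],
    [0, [0, 0, 0], 0],
    [0, [0, 0, 0], 0]
  ]
}}

```text
time_s: 7.4
tcp_pos: [616.7, -212.6, 245.5]
tcp_rot: [3.139, -0.0, -1.765]
ft_force: [-5.1, 1.4, -0.6]
opening: 0.213
gripper_force: 27.6
```

Run:
```python
from h import *
im,W=cloud("side");cv2.imwrite("pics/g2.png",cv2.resize(im[50:220,230:400],None,fx=3.3,fy=3.3))
s=sensors.sense();print(s["tcp_pos"],s["opening"],s["gripper_force"],s["ft_force"],s["moment"])
```

```text
[ 616.732529   -212.58271985  245.43419942] 0.2127536799675542 27.626290898770094 [-5.55394084  2.19385016 -1.2443979 ] [ 0.6378921   2.29505404 -0.03450635]
```

View pics/g2.png

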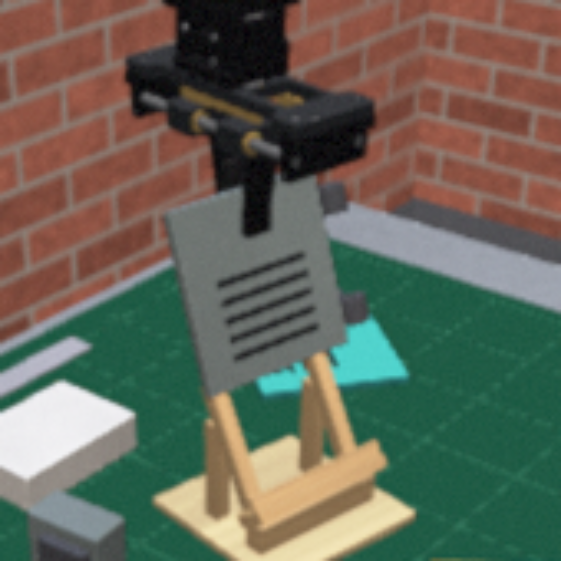

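The door is out of the trough and partly upright. Its lower back edge at crop pixel (210,395) still leans on the rails, so I move up and towards the robot to free it, then squeeze harder.

Request:
{"api": "step_arm", "payload": {
  "grip_force": 45,
  "rows": [
    [0, [0, 0.4, -0.6], 0],
    [0, [0, 0.5, -0.6], 0],
    [0, [0, 0.5, -0.6], 0],
    [0, [0, 0.5, -0.6], 0],
    [0, [0, 0.5, -0.6], 0],
    [0, [0, 0, -0.4], 0],
    [0, [0, 0, 0], 0],
    [0, [0, 0, 0], 0],
    [0, [0, 0, 0], 0]
  ]
}}

```text
time_s: 8.57
tcp_pos: [594.2, -208.0, 278.8]
tcp_rot: [3.141, -0.0, -1.765]
ft_force: [0.3, 0.1, -3.9]
opening: 0.115
gripper_force: 44.9
```

```bash
cat >> h.py <<'E'
def door(n,ctr,rad=95):
    im,W=cloud(n);d=W-ctr;M=(np.hypot(d[...,0],d[...,1])<rad)&(abs(d[...,2])<75)
    P=W[M];c=im[M].astype(int);k=(np.ptp(c,axis=1)<30)&(c.mean(1)>60);P=P[k]
    best=None;rng=np.random.default_rng(0)
    for _ in range(600):
        q=P[rng.choice(len(P),3,False)];nn=np.cross(q[1]-q[0],q[2]-q[0]);L=np.linalg.norm(nn)
        if L<200: continue
        nn/=L;k=abs((P-q[0])@nn)<2
        if best is None or k.sum()>best.sum():best=k
    Q=P[best];c0=Q.mean(0);nn=np.linalg.svd(Q-c0)[2][2];nn*=np.sign(nn[0])
    yy=np.cross([0,0,1],nn);yy/=np.linalg.norm(yy);zz=np.cross(nn,yy)
    e=(Q-c0)@np.stack([yy,zz]).T;lo,hi=np.percentile(e,.5,axis=0),np.percentile(e,99.5,axis=0)
    # roll of the rectangle in its own plane
    r=cv2.minAreaRect(e.astype(np.float32))
    fc=c0+yy*r[0][0]+zz*r[0][1]
    print(n,len(P),len(Q),"tilt",np.degrees(np.arcsin(nn[2])).round(2),"yaw",np.degrees(np.arctan2(nn[1],nn[0])).round(2),"ext",(hi-lo).round(1),"rect",np.round(r[1],1),round(r[2],2),"facectr",fc.round(1),"doorctr",(fc+5*nn).round(1))
    return im,W
E
python3 - <<'E'
from h import *
s=sensors.sense();print(s["tcp_pos"],s["opening"],s["gripper_force"],s["ft_force"],s["moment"])
im,W=door("side",s["tcp_pos"]+[0,0,-55])
E
```

```text
[ 594.16882568 -207.99857547  278.80595592] 0.11478265897749558 44.89120080135763 [ 0.34214093  0.07865984 -3.92520743] [ 0.08649076  0.09637991 -0.02803387]
side 2079 1661 tilt 0.07 yaw -11.31 ext [142.2 136.8] rect [162.3 138.5] 0.01 facectr [ 586.2 -217.4  218.1] doorctr [ 591.1 -218.3  218.1]
```

The opening is 10 mm, the tilt 0.1°, and the full 3.9 N weight is carried, so the door hangs upright and flush in the jaws. Now I turn it to the trimmer's yaw (5.2°) and carry it to the front.

Request:
{"api": "step_arm", "payload": {
  "rows": [
    [0, [0, 0, 0], -5.5],
    [0, [0, 0, 0], -5.5],
    [0, [0, 0, 0], -5.4],
    [0, [-1.5, 0, 0], 0],
    [0, [-2.8, -0.1, 0], 0],
    [0, [-3, -0.1, 0], 0],
    [0, [-3, -0.1, 0], 0],
    [0, [-3, -0.1, 0], 0],
    [0, [-3, -0.1, 0], 0],
    [0, [-3, -0.1, 0], 0],
    [0, [-3, -0.1, 0], 0],
    [0, [-3, -0.1, 0], 0],
    [0, [-3, -0.1, 0], 0],
    [0, [-3, -0.1, 0], 0],
    [0, [-3, -0.1, 0], 0],
    [0, [-3, 0, 0], 0],
    [0, [-2.8, 0, 0], 0],
    [0, [-1.7, 0, 0], 0],
    [0, [0, 0, 0], 0],
    [0, [0, 0, 0], 0]
  ]
}}

```text
time_s: 11.12
tcp_pos: [566.4, 208.8, 279.2]
tcp_rot: [3.141, -0.0, -1.479]
ft_force: [-0.2, -0.2, -2.7]
opening: 0.115
gripper_force: 44.9
```

Run:
```python
from h import *
s=sensors.sense();print(s["tcp_pos"],np.degrees(s["tcp_rot"]),s["opening"],s["ft_force"],s["moment"],s["q"])
door("side",s["tcp_pos"]+[0,0,-55],80)
door("top",s["tcp_pos"]+[0,0,-55],80)
```

```text
[566.38993987 208.78618999 279.24494061] [ 1.79981191e+02 -2.08333050e-02 -8.47394882e+01] 0.11467260009391277 [-0.16166425 -0.23625602 -2.66153237] [0.05681249 0.0571412  0.02297374] [ 6.21162289e-01  3.25568652e-01  1.44027315e-02  1.55518567e-04
 -1.26009737e+00 -5.29396677e-01]
side 3336 3000 tilt 0.17 yaw 4.98 ext [139.4 137.1] rect [147.7 141.9] 0.03 facectr [560.5 204.  220.3] doorctr [565.5 204.5 220.4]
top 327 220 tilt -0.41 yaw 4.92 ext [ 77.6 139.8] rect [ 74.6 150.3] 12.2 facectr [567.3 161.5 216. ] doorctr [572.3 161.9 215.9]
```

Request:
{"api": "step_arm", "payload": {
  "rows": [
    [0, [0, 0, 1], 0],
    [0, [0, 0, 1.5], 0],
    [0, [0, 0, 1.5], 0],
    [0, [0, 0, 1.5], 0],
    [0, [0, 0, 1.5], 0],
    [0, [0, 0, 1], 0],
    [0, [0, 0, 0.5], 0],
    [0, [0, 0, 0], 0],
    [0, [0, 0, 0], 0]
  ]
}}

```text
time_s: 12.35
tcp_pos: [567.0, 209.4, 194.9]
tcp_rot: [-3.14, 0.001, -1.478]
ft_force: [0.2, 0.1, -3.0]
opening: 0.11
gripper_force: 44.9
```

Run:
```python
from h import *
s=sensors.sense();print(s["tcp_pos"],s["tcp_rot"],s["ft_force"],s["moment"])
im,W=door("side",s["tcp_pos"]+[0,0,-55],80);np.savez("s2.npz",im=im,W=W)
cv2.imwrite("pics/d1.png",cv2.resize(im[170:300,170:290],None,fx=5,fy=4.6,interpolation=cv2.INTER_CUBIC))
# expected positions given hand model
for n in("side",):
  c=s["tcp_pos"]+[0,0,-59];yw=np.radians(5.2);ex=np.array([np.cos(yw),np.sin(yw),0]);ey=np.array([-ex[1],ex[0],0])
  lo=c-83*ey+[0,0,-58]
  for z in(0,22,88,110): print("kn",z,np.round(proj(n,lo+[0,0,z]),1))
  o=np.array([507,203.5,0])
  for sx in(-7,-4,0):
    for z in(47,65,135,153): print("pin",sx,z,np.round(proj(n,o+sx*ex-83*ey+[0,0,z]),1))
```

```text
[566.95260562 209.42221826 194.93131385] [-3.14023078e+00  5.00879930e-04 -1.47826713e+00] [ 0.21552681  0.13491035 -2.98905439] [ 0.10923771  0.12189736 -0.01408566]
side 2567 2288 tilt 0.2 yaw 4.9 ext [138.5 137.4] rect [149.9 139.9] 0.03 facectr [561.2 204.2 134.9] doorctr [566.2 204.6 135. ]
kn 0 [218.  239.6]
kn 22 [216.9 231.5]
kn 88 [213.4 205.9]
kn 110 [212.2 196.9]
pin -7 47 [243.4 262.5]
pin -7 65 [242.8 256.1]
pin -7 135 [240.3 229.6]
pin -7 153 [239.6 222.4]
pin -4 47 [242.3 261.9]
pin -4 65 [241.7 255.5]
pin -4 135 [239.1 229.1]
pin -4 153 [238.4 221.9]
pin 0 47 [240.8 261.2]
pin 0 65 [240.2 254.8]
pin 0 135 [237.6 228.4]
pin 0 153 [236.9 221.2]
```

View pics/d1.png

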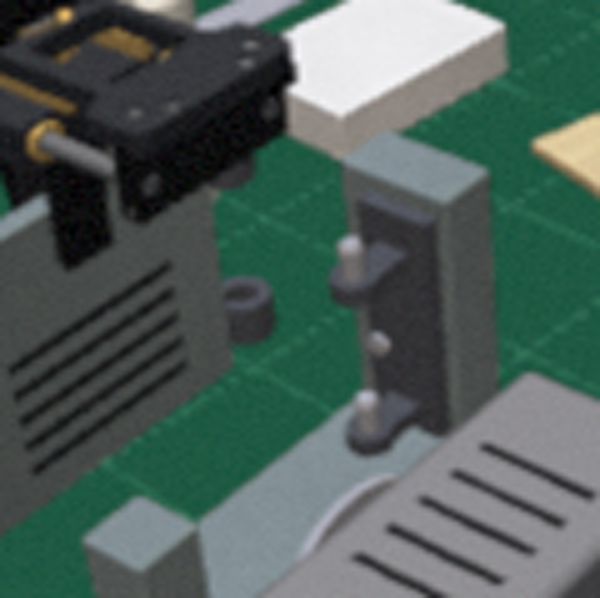

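The crop shows the lower knuckle's open top at about (250,292), i.e. side pixel (219.6,233.1). The pin tips are at side pixels (239.6,222.4) and (243.2,256.1). I refine both in the same camera by fitting circles of known radius to the depth points.

Run:
```python
from h import *
from scipy.optimize import least_squares
d=np.load("s2.npz");W=d["W"];im=d["im"].astype(int);br=im.mean(-1)
yw=np.radians(5.1);ex=np.array([np.cos(yw),np.sin(yw)]);ey=np.array([-ex[1],ex[0]]);o=np.array([507,203.5])
L=np.stack([(W[...,:2]-o)@ex,(W[...,:2]-o)@ey,W[...,2]],-1)
cam=(-np.array(camera_model("side")["R"]).T@np.array(camera_model("side")["t"]))[:2]-o
cl=np.array([cam@ex,cam@ey])
def fit(box,r,l,extra=None):
    M=np.all([(L[...,i]>box[i][0])&(L[...,i]<box[i][1]) for i in range(3)],axis=0)
    if extra is not None:M&=extra
    P=L[M]
    if len(P)<5: print(l,len(P));return
    f=lambda c:np.hypot(P[:,0]-c[0],P[:,1]-c[1])-r
    m=np.median(P,0)[:2];u=(m-cl)/np.linalg.norm(m-cl)
    s=least_squares(f,m+u*r*.6,loss="soft_l1",f_scale=1.)
    print(l,len(P),"c",s.x.round(2),"rms",np.sqrt(np.mean(s.fun**2)).round(2),"z",P[:,2].min().round(1),P[:,2].max().round(1))
fit(((35,80),(-105,-74),(79,95)),13,"low kn")
fit(((35,80),(-105,-74),(165,184)),13,"up kn")
for a,b,l in((50,63,"pinlo"),(138,151,"pinup")): fit(((-14,14),(-91,-75),(a,b)),5,l)
for a,b,l in((37,46,"shlo"),(125,134,"shup")): fit(((-20,20),(-96,-70),(a,b)),10,l)
# shoulder tops + ray picks
for p,z,l in(((219.6,233.1),99,"bore"),((239.6,222.4),153,"tipup"),((243.2,256.1),65,"tiplo")):
    w=atz("side",*p,z)[:2]-o;print(l,w@ex,w@ey)
# rows of profile for brightness
for (u0,u1,v0,v1) in((232,248,218,232),(236,252,252,264)): print(br[v0:v1,u0:u1].astype(int))
```

```text
low kn 62 c [ 59.11 -77.87] rms 2.24 z 79.0 94.9
up kn 25 c [ 58.96 -83.94] rms 0.97 z 165.5 174.3
pinlo 24 c [ -5.31 -85.  ] rms 1.01 z 50.0 62.2
pinup 28 c [ -6.17 -85.32] rms 1.01 z 139.1 151.0
shlo 42 c [ -5.89 -85.33] rms 1.95 z 37.6 46.0
shup 50 c [ -6.25 -85.32] rms 1.5 z 125.0 134.0
bore 52.914107556721696 -82.56759540808193
tipup -6.8839309620604725 -83.04140980925371
tiplo -7.681030081195051 -83.4013199296551
[[ 61  65  62  62  60  62  58  68  82  76  55  49  51  50  52  51]
 [ 64  66  59  60  64  63  62  67  82  73  54  52  52  50  51  49]
 [ 62  62  59  62  61  59  60  75  88  81  59  52  52  54  50  48]
 [ 62  66  59  63  60  65  89 122 138 119  67  48  47  53  53  53]
 [ 64  67  63  61  62  89 137 169 175 151  82  50  53  67  65  57]
 [ 67  73  75  69  67 105 152 173 171 150 100  66  72  85  82  78]
 [ 63  68  69  72  73  94 140 153 152 133 102  78  86  85  92  87]
 [ 61  63  65  66  68  85 114 124 123 113  92  83  89  89  87  86]
 [ 62  61  60  62  63  77  97 106 106 102  90  83  86  89  86  86]
 [ 60  63  62  65  64  81  92 106 108 102  89  83  88  85  85  85]
 [ 63  
[... 366 characters left out ...]
  56  47  49  48  46  52  50]
 [ 59  60  64  62  61  70  87 103  91  62  51  53  54  50  48  53]
 [ 64  60  64  60  71 115 159 164 145  91  56  71  77  66  56  53]
 [ 63  61  61  64  90 141 183 182 165 111  75  81  88  83  77  66]
 [ 61  60  63  83 113 141 163 164 145 110  85  87  90  87  86  85]
 [ 62  72  97 123 132 131 140 143 122  95  87  88  87  90  89  88]
 [ 84 107 130 144 136 115 114 118 104  89  85  86  86  86  85  81]
 [108 136 143 140 118 102 105 105 104  89  82  87  86  81  76  62]
 [131 143 144 124  96  93 107 107 100  91  85  85  84  70  56  45]
 [144 144 137 111  88  92 102 109 103  93  83  86  73  53  43  56]
 [144 145 132 106  91  88  99 107 104  92  86  80  61  46  67  98]]
```

Request:
{"api": "step_arm", "payload": {
  "rows": [
    [0, [0, 0.5, 0], 0],
    [0, [0, 0.9, 0], 0],
    [0, [0, 1, 0], 0],
    [0, [0, 1, 0], 0],
    [0, [0, 0.8, 0], 0],
    [0, [0, 0.5, 0], 0],
    [0, [0, 0.3, 0], 0],
    [0, [0, 0, 0], 0],
    [0, [0, 0, 0], 0]
  ]
}}

```text
time_s: 13.52
tcp_pos: [517.0, 204.7, 194.2]
tcp_rot: [-3.141, 0.0, -1.479]
ft_force: [0.4, 0.1, -3.2]
opening: 0.113
gripper_force: 44.9
```

Run:
```python
from h import *
s=sensors.sense();print(s["tcp_pos"],s["tcp_rot"],s["ft_force"],s["moment"])
im,W=door("side",s["tcp_pos"]+[0,0,-55],80);np.savez("s3.npz",im=im,W=W)
a=cv2.resize(im[185:285,200:280],None,fx=5,fy=5,interpolation=cv2.INTER_CUBIC)
im,W=cloud("top");b=cv2.resize(im[170:270,180:260],None,fx=5,fy=5,interpolation=cv2.INTER_CUBIC)
cv2.imwrite("pics/d2.png",np.hstack([a,b]))
```

```text
[517.01106855 204.65432388 194.22628221] [-3.14140792e+00  1.79719469e-05 -1.47852062e+00] [ 0.3948248   0.07006307 -3.16941697] [0.09540946 0.09101108 0.03841737]
side 2583 2128 tilt 0.15 yaw 4.89 ext [138.8 137.3] rect [149.2 143.6] 0.22 facectr [511.3 199.  136.1] doorctr [516.3 199.4 136.1]
```

View pics/d2.png

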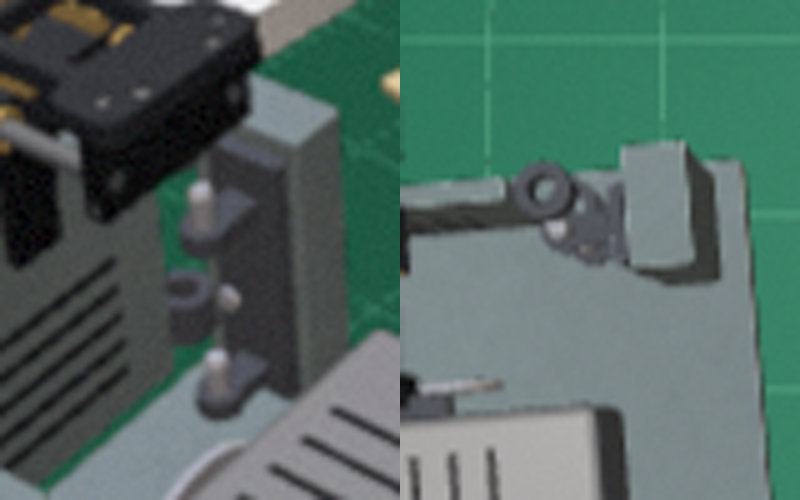

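In the top view the upper knuckle's bore is at (208.6,207.2) and the upper pin tip at (211.0,215.4). The side view (left) shows the lower knuckle's bore at about (237.5,242.5) and the pins just to its right.

Run:
```python
from h import *
yw=np.radians(5.0);ex=np.array([np.cos(yw),np.sin(yw)]);ey=np.array([-ex[1],ex[0]]);o=np.array([507,203.5])
def loc(n,p,z):
    w=atz(n,*p,z)[:2]-o;return np.round([w@ex,w@ey],2)
im,_=cloud("top");g=im.astype(int).mean(-1)
print(g[200:220,200:218].astype(int))
for z in(186,188,190):print("top bore",z,loc("top",(208.6,207.2),z))
print("top tip",loc("top",(211.0,215.4),153))
x=lambda a,b:(200+(a+.5)/5-.5,185+(b+.5)/5-.5)
for z in (98,100,102):print("side bore",z,loc("side",x(187,287),z))
print("side tips",loc("side",x(202,187),153),loc("side",x(217,354),65))
s=sensors.sense();w=s["tcp_pos"][:2]-o;print("tcp",w@ex,w@ey)
```

```text
[[ 90  90  90  90  90  92  91  91  89  90  92  91  91  91  91  90  91  91]
 [ 90  89  90  91  92  91  91  91  83  90  90  91  90  92  92  92  94  91]
 [ 89  91  90  91  90  93  92  91  83  90  92  85  91  91  92  93  94  94]
 [ 90  90  91  91  90  90  89  88  90  88  91  88  81  91  91  91  93  93]
 [ 90  91  91  87  93  91  92  83  76  83  90  92  83  73  93 110 125 126]
 [102  88 106  94  93  90  72  61  62  84  82  89  90  71  90 129 139 140]
 [130  80 101  94  90  76  46  70 110 118 114  95  89  86  66 104 111 120]
 [146  74  79  86  89  61  42  98 132 134 123  93  89  89  42  68  89 100]
 [149  72  71  87  88  63  44 121 133 129 104  87  88  86  42  58  89  92]
 [120  65  65  87  90  81  44 101 122 112  93  89  88  80  45  73 103  92]
 [ 75  62  63  78  87  89  72  72  93  94  91  88  87  61  42 114 125  96]
 [ 63  63  62  67  81  87  88  80  81  88  89  89  73  43  62 130 134 105]
 [ 63  61  62  62  68  74  85  89  89  91  83  67  50  55  81 108 110  97]
 [ 63  61  63  61  61  61  71  69  68  67  63  63  76  79  87  88  89  88]
 [ 61  61  60  59  60  60  58  56  67 117 137 142 145  96  84  88  88  89]
 [ 85  84  85  97  96 110 110 110  95 135 168 170 171 106  78  87  89  87]
 [121 122 122 125 127 134 133 132 103 113 158 161 154  97  78  86  87  87]
 [135 135 135 134 134 135 133 133 110  96 122 131 109  86  83  87  88  87]
 [135 135 135 135 135 133 132 134 126  98  89  96  83  85  88  88  88  82]
 [135 134 135 135 134 133 133 133 133 122  97  87  87  87  77  79 108  99]]
top bore 186 [ 10.7  -83.38]
top bore 188 [ 10.47 -83.7 ]
top bore 190 [ 10.24 -84.01]
top tip [ -4.51 -82.31]
side bore 98 [  4.92 -82.2 ]
side bore 100 [  3.24 -80.48]
side bore 102 [  1.56 -78.77]
side tips [ -6.55 -84.48] [ -5.8  -84.84]
tcp 10.012045739907784 0.21958579859557134
```

Request:
{"api": "step_arm", "payload": {
  "rows": [
    [0, [-0.04, 0.35, 0], 0],
    [0, [0, 0.4, 0], 0],
    [0, [0, 0.4, 0], 0],
    [0, [0, 0.3, 0], 0],
    [0, [0, 0, 0.4], 0],
    [0, [0, 0, 0.4], 0],
    [0, [0, 0, 0], 0],
    [0, [0, 0, 0], 0]
  ]
}}

```text
time_s: 14.68
tcp_pos: [502.4, 203.7, 186.2]
tcp_rot: [-3.142, -0.0, -1.478]
ft_force: [-0.7, -0.4, -2.6]
opening: 0.108
gripper_force: 44.9
```

Request:
{"api": "step_arm", "payload": {
  "rows": [
    [0, [0, 0, 0.15], 0],
    [0, [0, 0, 0.15], 0],
    [0, [0, 0, 0.1], 0],
    [0, [0, 0, 0], 0]
  ]
}}

```text
time_s: 15.18
tcp_pos: [502.2, 203.6, 182.1]
tcp_rot: [3.141, -0.0, -1.478]
ft_force: [0.2, 0.8, -3.2]
opening: 0.114
gripper_force: 44.9
```

Run:
```python
from h import *
s=sensors.sense();print(s["tcp_pos"],s["ft_force"],s["moment"])
im,W=door("side",s["tcp_pos"]+[0,0,-55],80)
a=cv2.resize(im[185:285,200:280],None,fx=5,fy=5,interpolation=cv2.INTER_CUBIC)
im,W=cloud("top");b=cv2.resize(im[170:270,180:260],None,fx=5,fy=5,interpolation=cv2.INTER_CUBIC)
cv2.imwrite("pics/d3.png",np.hstack([a,b]))
```

```text
[502.24074125 203.62913974 182.13757648] [ 0.20144747  0.80779005 -3.23261601] [0.10962825 0.10946844 0.03380306]
side 2620 1834 tilt 0.14 yaw 5.01 ext [141.7 137.2] rect [139.8 147.9] 89.57 facectr [496.5 198.3 121.8] doorctr [501.4 198.7 121.8]
```

View pics/d3.png

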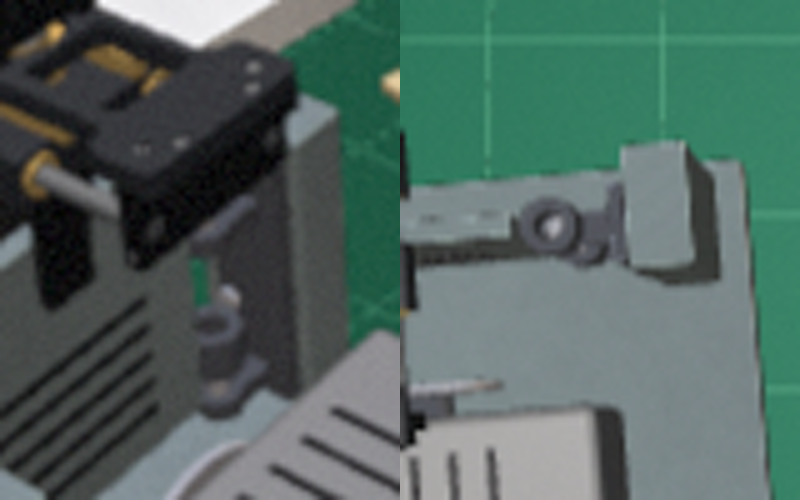

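In the top view the pin shows bright inside the upper knuckle's bore, at (553,228) against the bore centre at (550,226), so it is lined up. I lower gently and watch the force.

Request:
{"api": "step_arm", "payload": {
  "rows": [
    [0, [0, 0, 0.1], 0],
    [0, [0, 0, 0.1], 0],
    [0, [0, 0, 0.1], 0],
    [0, [0, 0, 0.1], 0],
    [0, [0, 0, 0], 0]
  ]
}}

```text
time_s: 15.9
tcp_pos: [502.2, 203.6, 178.1]
tcp_rot: [3.141, -0.0, -1.478]
ft_force: [-1.0, 0.3, -3.2]
opening: 0.11
gripper_force: 44.9
```

Run:
```python
from h import *
s=sensors.sense();print(s["tcp_pos"],s["tcp_rot"],s["ft_force"],s["moment"])
```

```text
[502.23380009 203.61543927 178.14214528] [ 3.14136175e+00 -1.34266973e-04 -1.47840978e+00] [-1.01910645  0.29391676 -3.18378795] [ 0.12990006  0.12084479 -0.00066166]
```

Request:
{"api": "step_arm", "payload": {
  "rows": [
    [0, [0, 0, 0.1], 0],
    [0, [0, 0, 0.1], 0],
    [0, [0, 0, 0.1], 0],
    [0, [0, 0, 0], 0]
  ]
}}

```text
time_s: 16.4
tcp_pos: [502.2, 203.6, 175.1]
tcp_rot: [3.141, -0.0, -1.478]
ft_force: [-0.7, -0.1, -3.0]
opening: 0.112
gripper_force: 44.9
```

Request:
{"api": "step_arm", "payload": {
  "rows": [
    [0, [0, 0, 0.1], 0],
    [0, [0, 0, 0.1], 0],
    [0, [0, 0, 0], 0]
  ]
}}

```text
time_s: 16.77
tcp_pos: [502.2, 203.6, 173.1]
tcp_rot: [3.141, -0.0, -1.478]
ft_force: [-1.0, 0.6, -4.0]
opening: 0.113
gripper_force: 44.9
```

Request:
{"api": "step_arm", "payload": {
  "rows": [
    [0, [0, 0, 0.1], 0],
    [0, [0, 0, 0.1], 0],
    [0, [0, 0, 0.1], 0],
    [0, [0, 0, 0], 0]
  ]
}}

```text
time_s: 17.27
tcp_pos: [502.2, 203.6, 170.1]
tcp_rot: [3.141, -0.0, -1.478]
ft_force: [0.0, 0.4, -2.6]
opening: 0.113
gripper_force: 44.9
```

Request:
{"api": "step_arm", "payload": {
  "rows": [
    [0, [0, 0, 0.1], 0],
    [0, [0, 0, 0.1], 0],
    [0, [0, 0, 0], 0]
  ]
}}

```text
time_s: 17.65
tcp_pos: [502.2, 203.6, 168.1]
tcp_rot: [3.141, -0.0, -1.478]
ft_force: [-0.1, -1.7, -3.2]
opening: 0.11
gripper_force: 44.9
```

Request:
{"api": "step_arm", "payload": {
  "rows": [
    [0, [0, 0, 0.1], 0],
    [0, [0, 0, 0.1], 0],
    [0, [0, 0, 0], 0]
  ]
}}

```text
time_s: 18.02
tcp_pos: [502.5, 203.8, 166.7]
tcp_rot: [-3.141, 0.0, -1.478]
ft_force: [-0.1, 0.9, -0.2]
opening: 0.107
gripper_force: 44.9
```

Run:
```python
from h import *
s=sensors.sense();print(s["tcp_pos"],s["tcp_rot"],s["ft_force"],s["moment"])
im,W=door("side",s["tcp_pos"]+[0,0,-60],80)
a=cv2.resize(im[185:285,200:280],None,fx=5,fy=5,interpolation=cv2.INTER_CUBIC)
im,W=cloud("top");b=cv2.resize(im[170:270,180:260],None,fx=5,fy=5,interpolation=cv2.INTER_CUBIC)
cv2.imwrite("pics/d4.png",np.hstack([a,b]))
```

```text
[502.47382322 203.76095323 166.66613395] [-3.14104324e+00  6.41699507e-05 -1.47823001e+00] [-0.08997378  0.87534116 -0.2244636 ] [ 0.03572153  0.26027383 -0.02752441]
side 2482 1654 tilt 0.12 yaw 4.92 ext [138.9 138.5] rect [143.3 145.8] 89.24 facectr [496.6 199.2 105.7] doorctr [501.6 199.6 105.7]
```

View pics/d4.png

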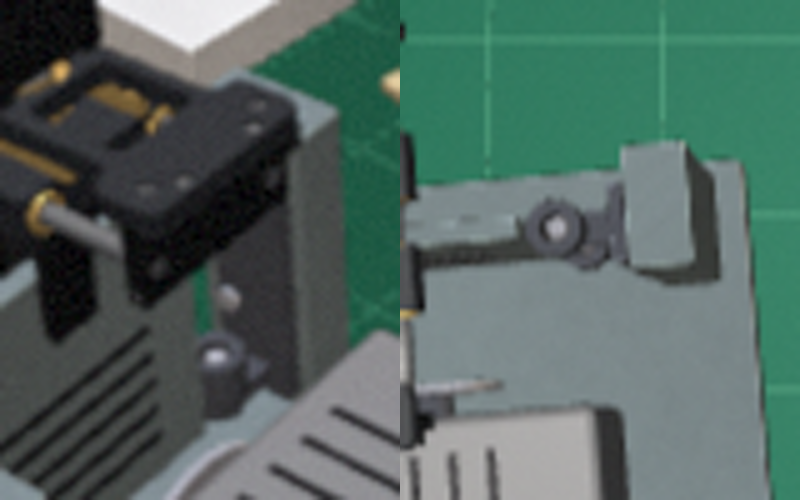

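Both pins fill their bores (lower at crop (213,352), upper at (555,228)). The door centre is at a height of about 105.7 mm, and the weight is coming onto the shoulders. I press a little further to confirm it is down.

Request:
{"api": "step_arm", "payload": {
  "rows": [
    [0, [0, 0, 0.05], 0],
    [0, [0, 0, 0.05], 0],
    [0, [0, 0, 0], 0]
  ]
}}

```text
time_s: 18.5
tcp_pos: [502.7, 203.9, 166.3]
tcp_rot: [-3.14, 0.0, -1.478]
ft_force: [-2.1, 0.3, 5.2]
opening: 0.108
gripper_force: 44.9
```

The 8 N reaction says it is seated. I release and withdraw.

Request:
{"api": "step_arm", "payload": {
  "grip_force": 5,
  "rows": [
    [0, [0, 0, 0], 0],
    [0, [0, 0, 0], 0],
    [0.2, [0, 0, 0], 0],
    [0.4, [0, 0, 0], 0],
    [0.7, [0, 0, 0], 0],
    [0.7, [0, 0, 0], 0],
    [0.7, [0, 0, 0], 0],
    [0.7, [0, 0, -0.5], 0],
    [0.7, [0, 0, -1.5], 0],
    [0.7, [0, 0, -2], 0],
    [0.7, [0, 0, -2], 0],
    [0.7, [0, 0, -2], 0],
    [0.7, [0, 0, -2], 0],
    [0.7, [0, 0, 0], 0]
  ]
}}

```text
time_s: 20.25
tcp_pos: [503.2, 204.2, 267.9]
tcp_rot: [-3.137, 0.003, -1.478]
ft_force: [-0.1, 0.2, -0.6]
opening: 0.697
gripper_force: 0.0
```

Run:
```python
from h import *
s=sensors.sense();print(s["tcp_pos"],s["ft_force"],s["opening"])
im,W=door("side",np.array([502.5,203.8,106]),80)
cv2.imwrite("pics/d5.png",cv2.resize(im[150:380,120:340],None,fx=2.6,fy=2.6))
```

```text
[503.19036716 204.2061641  267.92854953] [-0.07268149  0.2027002  -0.55788268] 0.6970709620673431
side 3086 2173 tilt 0.04 yaw 5.07 ext [141.1 138.3] rect [142.2 148.8] 89.07 facectr [496.8 197.7 103.3] doorctr [501.7 198.1 103.3]
```

View pics/d5.png

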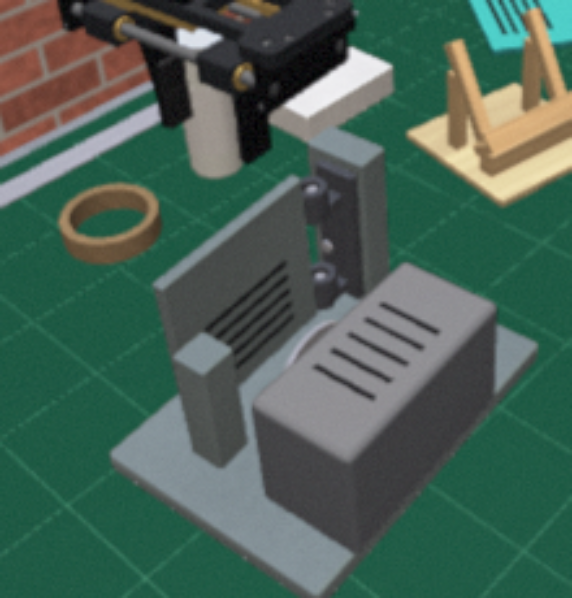

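The picture shows the door hung on both pins (knuckles at (317,200) and (323,283)), upright and in line with the front at yaw 5.1°. The gripper is clear, so I hand it in.

```bash
python3 -c "
from rig import job
print(job.job_done())"
```

```text
the job is handed in; nothing more can be done
None
```

The grey guard door is hung on both hinge pins, fully down, closed in line with the trimmer's front and let go; I handed the job in at about 20 s, and the verdict was not shown.

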